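# Press the seasoning lids shut before the grill is brushed out

## Task

The grill is about to be brushed out, so shut the three seasoning containers by pressing their proud push-in lids lightly straight down with the fingertips until each is fully home: first the lidded glass ramekin, then the square tin, last the tall shaker with the round cap. Close them one at a time, in that order. Do not pick up, shove or tip any of them, and leave everything else on the shelf where it is.

Things in the scene. Friction and masses are not known exactly. Their poses are not given: they have to be found in the camera images.
- ramekin: lidded glass ramekin, round, 82 across the rim, 45 high, 0.2 to 0.4 kg, loose on the shelf; origin: centre of its underside, z up (all sizes in mm)
- ramekin_lid_top (a point): centre of the flat top face of the ramekin's steel push-in lid, a disc 68 across; 63 mm above the shelf when fully proud, 51 when home (6 above the glass rim); it moves with the lid
- ramekin_lid (a joint): the ramekin's lid: how far it is pushed in, in m: 0 = standing fully proud, 0.012 = fully home, where it seats on a rubber ring (a soft stop: pressed on, lid and ring give together by about 4 N per mm and spring back to home when let go); starts between 0 and 0.003. It slides straight down on about 3 N of friction and stays where it is left (no spring)
- tin: square steel tin, 72 x 72, 75 high, 0.2 to 0.4 kg, loose on the shelf; origin: centre of its underside, z up (all sizes in mm)
- tin_lid_top (a point): centre of the flat top face of the tin's square aluminium push-in lid, 50 x 50; 93 mm above the shelf when fully proud, 81 when home (6 above the tin's top); it moves with the lid
- tin_lid (a joint): the tin's lid: how far it is pushed in, in m: 0 = standing fully proud, 0.012 = fully home, where it seats on a rubber ring (a soft stop: pressed on, lid and ring give together by about 4 N per mm and spring back to home when let go); starts between 0 and 0.003. It slides straight down on about 3 N of friction and stays where it is left (no spring)
- shaker: tall brushed aluminium shaker, round, 56 across, 100 high without its cap, 0.2 to 0.4 kg, loose on the shelf; origin: centre of its underside, z up (all sizes in mm)
- shaker_cap_top (a point): centre of the flat top face of the shaker's round aluminium push-in cap, 36 across; 118 mm above the shelf when fully proud, 106 when home (6 above the shoulder); it moves with the cap
- shaker_cap (a joint): the shaker's cap: how far it is pushed in, in m: 0 = standing fully proud, 0.012 = fully home, where it seats on a rubber ring (a soft stop: pressed on, lid and ring give together by about 4 N per mm and spring back to home when let go); starts between 0 and 0.003. It slides straight down on about 3 N of friction and stays where it is left (no spring)
- open_ramekin: bystander: open, empty glass ramekin without a lid, 82 across, 45 high; origin: centre of its underside (sizes in mm)
- spare_shaker: bystander: aluminium shaker of the same width as the task's shaker, but with a one-piece domed top and no cap, 56 across, 106 high; origin: centre of its underside (sizes in mm)
- grate_lifter: bystander: grill-grate lifter lying flat: black hard plastic handle 110 x 30 x 24 with a flat steel hook, about 200 long in all along its x axis; origin: on the surface below its middle (sizes in mm)
- pepper_jar: bystander: small capped jar, 40 across, 70 high; origin: centre of its underside (sizes in mm)
- grinder: bystander: small dark wooden grinder, 42 across, 88 high; origin: centre of its underside (sizes in mm)
- brush: bystander: wooden basting brush lying flat along its x axis; origin: below its middle (sizes in mm)
- spoon: bystander: serving spoon with a wooden handle lying flat along its x axis; origin: below its middle (sizes in mm)
Not all that is in view belongs to the job. What is shaped like the ramekin but brown, purple or turquoise is not meant.

How it is judged:
By the outcome, as a careful person would: the job done as asked, in the order asked, and still so for the second after the job is handed in, with the robot touching nothing.
It also fails if it takes over 45 s, if anything falls off the work surface, if the arm or the gripper's body presses on something with over 40 N, if the wrist force passes 120 N, or if a joint passes its speed limit or range.

## Robot

A 6-joint arm with a two-finger parallel gripper is mounted at the origin on the work surface. World frame = base frame: x ahead of the robot, y to its left, z up, the work surface at z = 0. Lengths are in m, angles in rad, forces in N, time in s.
With the tool pointing down it reaches from about 0.325 to 0.775 m from the base axis. Payload 9.3 kg.
Tool frame: the origin (TCP) lies at the very end of the fingers, on their centre line; the grasp point (between the pads) lies 19 mm behind it (r.grasp_offset is the z of the grasp point in the tool frame, in m); z points along the fingers, x is the direction in which the jaws open and shut, and the axes are right-handed (so a half turn about z gives the same grasp; the last joint's range is limited). The gripper opens to 85 mm and grips with 20 to 120 N. Pads are 22 mm wide; open, the fingers measure 114 mm over their backs; the gripper's body (76 mm by 85 mm) begins 54 mm behind the grasp point. The pads swing forward as they close: fully open they stand 13 mm farther back than shut.
Start: joints at [-0.153, 0.259, 0.021, 1.334, 0, 1.418], TCP at [0.55, -0, 0.231] pointing down, gripper open.
Joint ranges: [-3.04, 3.04], [-0.91, 1.82], [-1.04, 1.36], [-1.92, 1.95], [-1.52, 1.45], [-3.14, 3.14]. Speed limits (rad/s): [2.22, 2.22, 2.79, 3.14, 3.14, 3.14].

## Interface

Orientations are given as a 3x3 rotation matrix whose columns are the frame's x, y, z axes.
In Python, from rig import r, cams, order gives the robot as it stands.
- The arm moves only by the tool arm_command, never from a script. Its argument "motion" is a list of rows, each an object with "slide": the shift along the tool's x, y, z in mm, a list of three; "angular": the turn, a rotation vector about the tool's x, y, z in rad, a list of three; "hand": the opening, from 0 (shut) to 1 (fully open). A call has 1 to 20 rows; each row shifts and turns the pose as measured when the row begins, along the tool's axes as they then stand; what a row does not reach is not made up. A row lasts 1/10 s, in which the tool goes at most 50 mm and 8.59 degrees, less where a joint would pass 70% of its speed; a pose out of reach is approached as far as the arm can. A call with a gripper value outside its range is refused whole. The fingers move at their own pace and stop on an object; "grip_force" is the grip in N (left out, the last holds). Time passes only in rows, so rows that do not move let the fingers close. It gives the time, the measured TCP pose, the force and the opening at its end, in the units of the state.
- r.get_obs(): the state, without advancing time (a new reading comes with each control period).
- cams.get_image(name): name is "scene" or "side" or "wrist"; returns the picture (400x640x3 uint8, red, green, blue); there is no depth.
- cams.camera_model(name): a dict with "fx", "fy", "cx", "cy" (pixels), "D" ([k1, k2, p1, p2, k3] as OpenCV has them; the pictures are not rectified), "camera_from_world" (4x4, takes a point from world to camera coordinates). Camera axes: x right, y up, looking along -z (the intrinsics and any distortion apply to the point x, -y, -z); pixel columns grow to the right and rows downward; lengths in m; the calibration is good to about 2 mm. A picture is of the moment at which its call begins: read the wrist's pose just before it. camera_model takes no time and is no camera call; for the wrist camera it gives the pose at the moment of the call.
- order.finish_job(): hands the job in, once; it reports no verdict.
The state is a dict: "clock": time; "joint_positions": joint angles; "joint_vel": joint speeds; "joint_torque": joint torques, N m; "tcp_pos": TCP position; "eef_rot": TCP orientation; "wrist_force": force on the tool from outside, world axes, zero at the start; "wrist_torque": the same for the moment, N m; "finger_gap": opening from 0.0 (shut) to 1.0 (fully open).
Only numpy, scipy, OpenCV 4.12 (cv2) and the standard library are available. Lean on these libraries where they do the work, as an engineer would, in place of code of your own. Each camera call takes 0.05 s, during which the arm holds its last target.

## Working session

There is one attempt and no reset: what is moved stays moved. The work goes in short steps, Python scripts to look and compute and a tool call to move; the robot and the scene stay as the last step left them, time stands still between calls to the robot, and variables do not carry over. Pictures are saved under pics/ and viewed, and the job is handed in when it is done.

Besides the shell and the picture viewer there is one more tool, called after "Request:" by a JSON object that holds its "method" and its "body", one argument or row to a line. arm_command: Moves the arm, as the interface text tells. Its arguments: {"type":"object","properties":{"motion":{"type":"array"},"grip_force":{"type":"number"}},"required":["motion"]}

```bash
mkdir -p pics; ls
python3 - <<'E'
from rig import r,cams,order
import cv2,numpy as np
o=r.get_obs();print(o['clock'],o['tcp_pos'],o['eef_rot'],o['wrist_force'])
for n in("scene","side","wrist"):
    m=cams.camera_model(n);print(n,m['fx'],m['cx'],m['cy'],m['D'],np.round(np.array(m['camera_from_world']),3).tolist())
    cv2.imwrite(f'pics/{n}0.png',cams.get_image(n)[:,:,::-1])
E
```

```text
pics
0.0 [5.49724621e-01 4.60583759e-05 2.30642248e-01] [[ 9.99999094e-01  5.03801789e-05 -1.34492041e-03]
 [ 5.06139692e-05 -9.99999984e-01  1.73798591e-04]
 [-1.34491163e-03 -1.73866505e-04 -9.99999080e-01]] [-0.13912669  0.12871387 -0.43614908]
scene 426.65291130877995 319.49739437168034 198.04312959893548 [-0.02516882  0.          0.          0.          0.        ] [[-0.281, 0.96, -0.002, 0.165], [-0.701, -0.204, 0.683, 0.354], [0.655, 0.193, 0.73, -1.574], [0.0, 0.0, 0.0, 1.0]]
side 398.13876673839303 327.33198778393313 200.42823076962136 [0.02585054 0.         0.         0.         0.        ] [[0.872, -0.489, -0.015, -0.503], [0.345, 0.594, 0.726, -0.277], [-0.347, -0.638, 0.687, -0.95], [0.0, 0.0, 0.0, 1.0]]
wrist 360.2596680936273 325.04535567241186 200.2225442042628 [0.00250824 0.         0.         0.         0.        ] [[1.0, 0.001, -0.001, -0.55], [-0.001, 0.964, -0.267, 0.033], [0.001, 0.267, 0.964, -0.378], [0.0, 0.0, 0.0, 1.0]]
```

View pics/scene0.png

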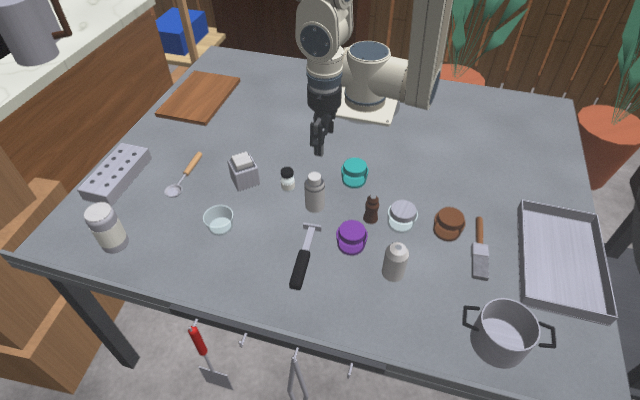

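View pics/side0.png

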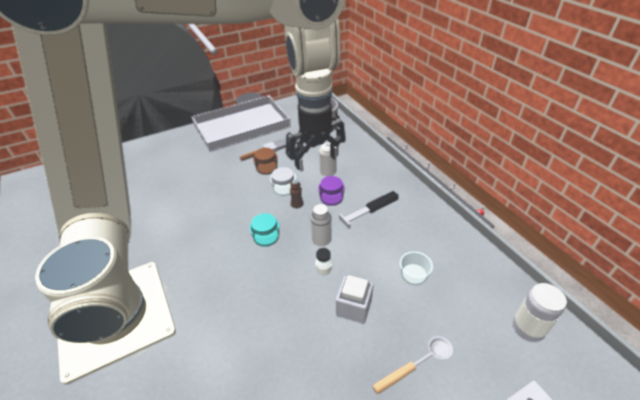

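View pics/wrist0.png

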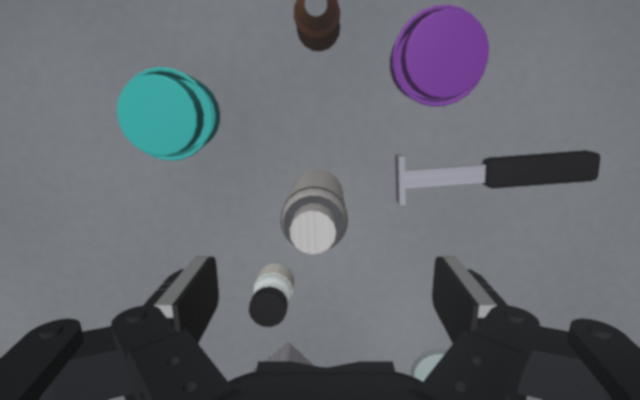

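The scene view shows the lidded clear ramekin at (403,215). Its look-alikes are turquoise (355,172), purple (352,237), brown (449,223) and the open ramekin (218,220). The tin is at (243,170). The capped shaker is at (314,192), and the domed spare is at (396,261). The clear lidded one, the tin and the capped one fit the description, so I'll check them in a close crop.

Run:
```python
import cv2,numpy as np
s=cv2.imread('pics/scene0.png');d=cv2.imread('pics/side0.png')
def c(im,x,y,w=30,h=25):
    return cv2.resize(im[y-h:y+h,x-w:x+w],(260,217),interpolation=cv2.INTER_CUBIC)
a=np.hstack([c(s,403,215),c(s,243,170),c(s,314,192)])
b=np.hstack([c(d,284,181),c(d,354,298),c(d,320,225)])
cv2.imwrite('pics/crop0.png',np.vstack([a,b]))
```

```text
(no output)
```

View pics/crop0.png

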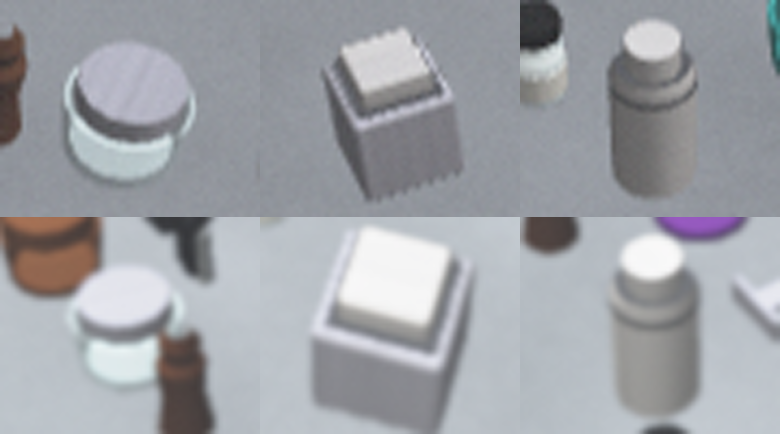

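```bash
cat > h.py <<'E'
from rig import r,cams,order
import cv2,numpy as np
def ray(n,px,m=None):
    m=m or cams.camera_model(n)
    K=np.array([[m['fx'],0,m['cx']],[0,m['fy'],m['cy']],[0,0,1.]])
    u=cv2.undistortPoints(np.array([[px]],float),K,np.array(m['D'])).ravel()
    T=np.array(m['camera_from_world']);R=T[:3,:3]
    d=R.T@np.array([u[0],-u[1],-1]);return -R.T@T[:3,3],d/np.linalg.norm(d)
def plane(n,px,z,m=None):
    c,d=ray(n,px,m);return c+d*(z-c[2])/d[2]
def tri(*nps):
    A=0;b=0
    for n,p in nps:
        c,d=ray(n,p);P=np.eye(3)-np.outer(d,d);A=A+P;b=b+P@c
    return np.linalg.solve(A,b)
E
python3 - <<'E'
from h import *
np.set_printoptions(precision=4,suppress=True)
for k,s,d,z in(('ram',(403.9,209.2),(282.6,174.5),.0615),('tin',(241.8,158.2),(355.6,285.7),.0915),('shk',(314.7,176.2),(320.5,209.2),.1165)):
    print(k,tri(('scene',s),('side',d)),plane('scene',s,z),plane('side',d,z))
for n,p in(('grinder',(371,198)),):print(n,plane('scene',p,.088),plane('side',(296,186),.088))
# tin orientation from scene top corners (crop px)
for q in((340,48),(406,30),(432,68),(370,97)):
    p=(213+(q[0]-260)/4.333,145+q[1]/4.333);print(plane('scene',p,.0915))
for q in((367,228),(452,245),(430,320),(338,295)):
    p=(324+(q[0]-260)/4.333,273+(q[1]-217)/4.333);print(plane('side',p,.0915))
E
```

```text
ram [0.5398 0.2194 0.0572] [0.5423 0.2204 0.0615] [0.5384 0.2127 0.0615]
tin [ 0.5042 -0.2588  0.0898] [ 0.5046 -0.2567  0.0915] [ 0.5045 -0.2612  0.0915]
shk [ 0.5418 -0.0272  0.1151] [ 0.5422 -0.0262  0.1165] [ 0.5415 -0.0296  0.1165]
grinder [0.5517 0.1311 0.088 ] [0.539  0.1154 0.088 ]
[ 0.5044 -0.2892  0.0915]
[ 0.4752 -0.254   0.0915]
[ 0.5059 -0.2225  0.0915]
[ 0.5432 -0.2504  0.0915]
[ 0.5055 -0.2299  0.0915]
[ 0.5385 -0.2613  0.0915]
[ 0.5036 -0.2938  0.0915]
[ 0.4708 -0.258   0.0915]
```

Both views agree to within a few mm, and the heights fit partly proud lids. I'll shut the hand, move over the ramekin and refine with the wrist camera.

Request:
{"method": "arm_command", "body": {
  "motion": [
    {"slide": [0,-40,0],"angular": [0,0,0],"hand": 0},
    {"slide": [-2,-45,0],"angular": [0,0,0],"hand": 0},
    {"slide": [-2,-45,5],"angular": [0,0,0],"hand": 0},
    {"slide": [-3,-45,5],"angular": [0,0,0],"hand": 0},
    {"slide": [-3,-30,0],"angular": [0,0,0],"hand": 0},
    {"slide": [0,0,0],"angular": [0,0,0],"hand": 0},
    {"slide": [0,0,0],"angular": [0,0,0],"hand": 0}
  ],
  "grip_force": 40
}}

```text
clock: 0.85
tcp_pos: [0.5395, 0.2112, 0.2178]
eef_rot: [[1.0, -0.004, -0.005], [-0.004, -1.0, -0.001], [-0.005, 0.001, -1.0]]
wrist_force: [-0.8, -0.7, -0.0]
finger_gap: -0.0
```

Run:
```python
from h import *
np.set_printoptions(precision=4,suppress=True)
o=r.get_obs();print(o['clock'],o['tcp_pos'],o['eef_rot'],o['finger_gap'],o['wrist_force'])
m=cams.camera_model('wrist');np.save('m1.npy',m,allow_pickle=True)
cv2.imwrite('pics/w1.png',cams.get_image('wrist')[:,:,::-1])
```

```text
0.85 [0.5395 0.2112 0.2178] [[ 1.     -0.0035 -0.0046]
 [-0.0035 -1.     -0.0008]
 [-0.0046  0.0008 -1.    ]] -0.00041496382647939866 [-0.7992 -0.7204 -0.0292]
```

View pics/w1.png

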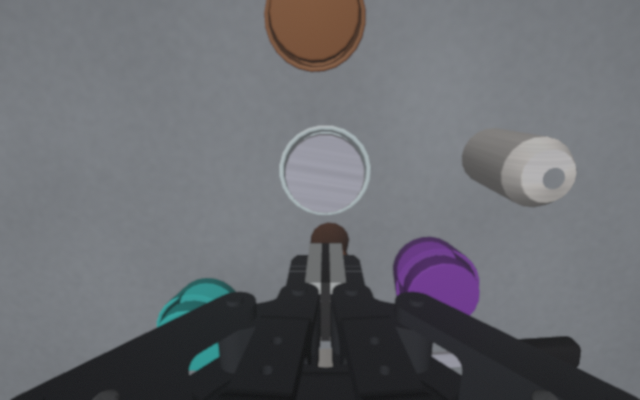

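The wrist view shows the steel lid centred near (326,174) inside the clear rim, with the grinder at (330,238) behind it. I'll measure the lid with a mask.

Run:
```python
from h import *
np.set_printoptions(precision=4,suppress=True)
im=cv2.imread('pics/w1.png').astype(int)
m=np.load('m1.npy',allow_pickle=True).item()
for p in((326,100),(326,174),(310,190)):print(im[p[1],p[0]])
b,g,rr=im[...,0],im[...,1],im[...,2]
mask=(((b-g)>7)&((rr-g)>-3)&(g>110)).astype(np.uint8)
mask[:,:270]=0;mask[:,380:]=0;mask[:110]=0;mask[225:]=0
mask=cv2.morphologyEx(mask,cv2.MORPH_OPEN,np.ones((3,3)))
cs,_=cv2.findContours(mask,0,2)
for c in sorted(cs,key=cv2.contourArea)[-2:]:
    print(cv2.contourArea(c),cv2.fitEllipse(c) if len(c)>5 else 0)
    if cv2.contourArea(c)>1000:
        (u,v),ax,_=cv2.fitEllipse(c)
        for z in(.060,.063):print(plane('wrist',(u,v),z,m),np.linalg.norm(plane('wrist',(u-ax[0]/2,v),z,m)-plane('wrist',(u+ax[0]/2,v),z,m)))
print('grinder',plane('wrist',(330,240),.088,m))
print('shaker from w0', end=' ')
```

```text
[130 125 122]
[161 150 149]
[167 156 156]
4581.0 ((324.3719177246094, 173.07000732421875), (75.76737976074219, 77.19865417480469), 95.00948333740234)
[0.5389 0.2207 0.06  ] 0.06405059686843884
[0.539  0.2213 0.063 ] 0.0634091748909184
grinder [0.5435 0.1713 0.088 ]
shaker from w0
```

Scene and wrist agree at (0.539, 0.220), and I checked the diameter. I'll descend to just above the lid.

Request:
{"method": "arm_command", "body": {
  "motion": [
    {"slide": [0,-8,30],"angular": [0,0.005,0],"hand": 0},
    {"slide": [0,0,45],"angular": [0,0,0],"hand": 0},
    {"slide": [0,0,40],"angular": [0,0,0],"hand": 0},
    {"slide": [0,0,15],"angular": [0,0,0],"hand": 0},
    {"slide": [0,0,0],"angular": [0,0,0],"hand": 0},
    {"slide": [0,0,0],"angular": [0,0,0],"hand": 0}
  ]
}}

```text
clock: 1.5
tcp_pos: [0.5424, 0.212, 0.0858]
eef_rot: [[1.0, -0.013, 0.005], [-0.013, -1.0, -0.001], [0.005, 0.001, -1.0]]
wrist_force: [0.3, -0.3, 0.2]
finger_gap: 0.001
```

Run:
```python
from h import *
im=cams.get_image('side');s=cams.get_image('scene')
a=cv2.resize(im[120:230,220:380],(640,440),interpolation=3)
cv2.imwrite('pics/p1.png',np.vstack([cv2.resize(im[130:220,230:350],(400,300),interpolation=3),cv2.resize(s[155:245,340:460],(400,300),interpolation=3)])[:,:,::-1])
```

```text
(no output)
```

View pics/p1.png

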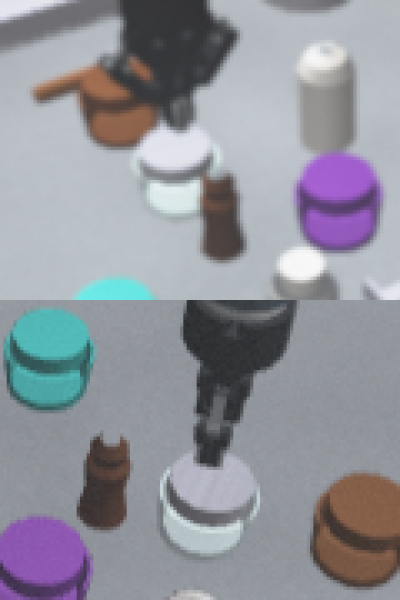

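The crops show the fingertips above the lid, a little short of its centre in y. I'll correct that and come closer.

Request:
{"method": "arm_command", "body": {
  "motion": [
    {"slide": [-3,-8,3],"angular": [0,-0.003,0],"hand": 0},
    {"slide": [0,0,3],"angular": [0,0,0],"hand": 0},
    {"slide": [0,0,0],"angular": [0,0,0],"hand": 0}
  ]
}}

```text
clock: 1.9
tcp_pos: [0.5413, 0.2213, 0.083]
eef_rot: [[1.0, -0.013, 0.008], [-0.013, -1.0, 0.001], [0.008, -0.001, -1.0]]
wrist_force: [-0.1, 0.7, 1.0]
finger_gap: -0.003
```

Request:
{"method": "arm_command", "body": {
  "motion": [
    {"slide": [-1,0,7],"angular": [0,-0.006,0],"hand": 0},
    {"slide": [0,0,7],"angular": [0,0,0],"hand": 0},
    {"slide": [0,0,3],"angular": [0,0,0],"hand": 0},
    {"slide": [0,0,0],"angular": [0,0,0],"hand": 0}
  ]
}}

```text
clock: 2.3
tcp_pos: [0.5402, 0.2217, 0.0647]
eef_rot: [[1.0, -0.012, 0.002], [-0.012, -1.0, 0.001], [0.002, -0.001, -1.0]]
wrist_force: [-0.2, 0.0, -0.1]
finger_gap: 0.004
```

Request:
{"method": "arm_command", "body": {
  "motion": [
    {"slide": [0,1,3],"angular": [0,0,0],"hand": 0},
    {"slide": [0,0,3],"angular": [0,0,0],"hand": 0},
    {"slide": [0,0,3],"angular": [0,0,0],"hand": 0},
    {"slide": [0,0,0],"angular": [0,0,0],"hand": 0}
  ]
}}

```text
clock: 2.7
tcp_pos: [0.5403, 0.2207, 0.0553]
eef_rot: [[1.0, -0.012, 0.002], [-0.012, -1.0, 0.001], [0.002, -0.001, -1.0]]
wrist_force: [-0.2, -0.1, 2.5]
finger_gap: -0.001
```

The lid is sliding at about 3 N. Next I'll press it onto the ring.

Request:
{"method": "arm_command", "body": {
  "motion": [
    {"slide": [0,0,2.5],"angular": [0,0,0],"hand": 0},
    {"slide": [0,0,2],"angular": [0,0,0],"hand": 0},
    {"slide": [0,0,0],"angular": [0,0,0],"hand": 0}
  ]
}}

```text
clock: 3.0
tcp_pos: [0.5404, 0.2206, 0.0508]
eef_rot: [[1.0, -0.012, 0.003], [-0.012, -1.0, 0.001], [0.003, -0.001, -1.0]]
wrist_force: [-1.5, -0.2, 2.8]
finger_gap: -0.001
```

Request:
{"method": "arm_command", "body": {
  "motion": [
    {"slide": [0,0,1.5],"angular": [0,0,0],"hand": 0},
    {"slide": [0,0,0],"angular": [0,0,0],"hand": 0}
  ]
}}

```text
clock: 3.2
tcp_pos: [0.5404, 0.2207, 0.0495]
eef_rot: [[1.0, -0.012, 0.003], [-0.012, -1.0, 0.001], [0.003, -0.001, -1.0]]
wrist_force: [-2.2, 0.3, 5.2]
finger_gap: 0.004
```

Request:
{"method": "arm_command", "body": {
  "motion": [
    {"slide": [0,0,1.5],"angular": [0,0,0],"hand": 0},
    {"slide": [0,0,0],"angular": [0,0,0],"hand": 0}
  ]
}}

```text
clock: 3.4
tcp_pos: [0.5404, 0.2206, 0.0489]
eef_rot: [[1.0, -0.012, 0.004], [-0.012, -1.0, 0.002], [0.004, -0.002, -1.0]]
wrist_force: [-2.6, -0.8, 7.4]
finger_gap: 0.001
```

Force is 7.4 N at z = 0.0489, which at 4 N/mm puts the stop at about 0.050, so the lid is home. I'll retreat straight up and move to the tin.

Request:
{"method": "arm_command", "body": {
  "motion": [
    {"slide": [0,0,-8],"angular": [0,0,0],"hand": 0},
    {"slide": [0,0,-30],"angular": [0,0,0],"hand": 0},
    {"slide": [0,0,-45],"angular": [0,0,0],"hand": 0},
    {"slide": [0,0,-45],"angular": [0,0,0],"hand": 0},
    {"slide": [0,0,-35],"angular": [0,0,0],"hand": 0},
    {"slide": [0,0,0],"angular": [0,0,0],"hand": 0}
  ]
}}

```text
clock: 4.0
tcp_pos: [0.5391, 0.22, 0.2178]
eef_rot: [[1.0, -0.013, 0.001], [-0.013, -1.0, 0.0], [0.001, -0.0, -1.0]]
wrist_force: [1.3, 0.5, 0.7]
finger_gap: 0.0
```

Run:
```python
from h import *
m=cams.camera_model('wrist');w=cams.get_image('wrist')
im=cams.get_image('side');s=cams.get_image('scene')
cv2.imwrite('pics/w2.png',w[:,:,::-1])
cv2.imwrite('pics/p2.png',np.vstack([cv2.resize(im[130:220,230:350],(400,300),interpolation=3),cv2.resize(s[155:245,340:460],(400,300),interpolation=3)])[:,:,::-1])
```

```text
(no output)
```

View pics/p2.png

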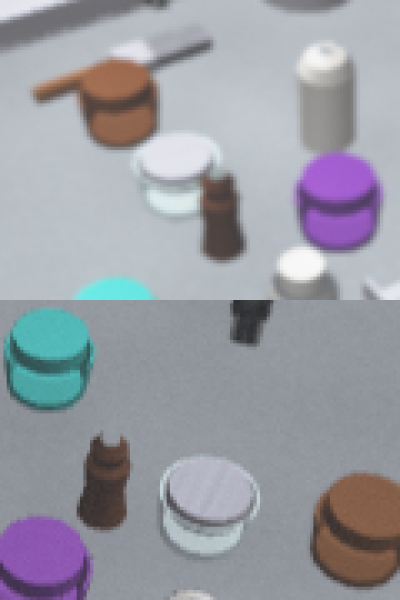

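The crops show the lid lowered close to the rim, upright, with the neighbours unmoved. Next is the tin.

Request:
{"method": "arm_command", "body": {
  "motion": [
    {"slide": [0,45,0],"angular": [0,0,0],"hand": 0},
    {"slide": [-3,48,0],"angular": [0,0,0],"hand": 0},
    {"slide": [-5,48,0],"angular": [0,0,0],"hand": 0},
    {"slide": [-5,48,0],"angular": [0,0,0],"hand": 0},
    {"slide": [-5,48,0],"angular": [0,0,0],"hand": 0},
    {"slide": [-5,48,0],"angular": [0,0,0],"hand": 0},
    {"slide": [-5,48,0],"angular": [0,0,0],"hand": 0},
    {"slide": [-5,48,0],"angular": [0,0,0],"hand": 0},
    {"slide": [0,48,0],"angular": [0,0,0],"hand": 0},
    {"slide": [0,40,0],"angular": [0,0,0],"hand": 0},
    {"slide": [0,0,0],"angular": [0,0,0],"hand": 0}
  ]
}}

```text
clock: 5.25
tcp_pos: [0.4899, -0.2635, 0.1916]
eef_rot: [[0.999, -0.007, -0.037], [-0.007, -1.0, 0.007], [-0.037, -0.007, -0.999]]
wrist_force: [0.4, 0.3, 0.4]
finger_gap: 0.0
```

Run:
```python
from h import *
np.set_printoptions(precision=4,suppress=True)
o=r.get_obs();print(o['clock'],o['tcp_pos'],o['eef_rot'])
m=cams.camera_model('wrist');np.save('m3.npy',m,allow_pickle=True)
cv2.imwrite('pics/w3.png',cams.get_image('wrist')[:,:,::-1])
```

```text
5.25 [ 0.4899 -0.2635  0.1916] [[ 0.9993 -0.0074 -0.0371]
 [-0.0071 -0.9999  0.0075]
 [-0.0372 -0.0072 -0.9993]]
```

View pics/w3.png

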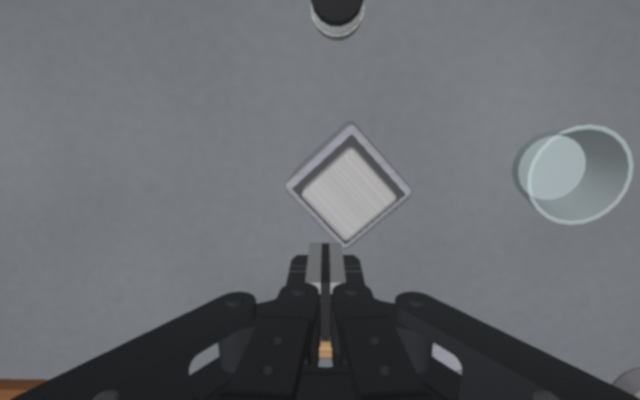

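The tin lid's top face is centred near (349,193), with corners (351,149), (398,191), (347,240) and (301,192). The tool has picked up about 2° of tilt, which I'll take out.

Run:
```python
from h import *
np.set_printoptions(precision=4,suppress=True)
m=np.load('m3.npy',allow_pickle=True).item()
P=[plane('wrist',p,.0915,m) for p in((351,149),(398,191),(347,240),(301,192))]
print(np.array(P),np.mean(P,0),[np.linalg.norm(P[i]-P[i-1]) for i in range(4)])
from scipy.spatial.transform import Rotation as R
Rc=np.array(r.get_obs()['eef_rot']);print(R.from_matrix(Rc.T@np.diag([1,-1,-1])).as_rotvec())
```

```text
[[ 0.5045 -0.2254  0.0915]
 [ 0.5371 -0.2543  0.0915]
 [ 0.5024 -0.2905  0.0915]
 [ 0.4702 -0.2551  0.0915]] [ 0.5035 -0.2563  0.0915] [np.float64(0.04537751563094937), np.float64(0.0435073115656091), np.float64(0.050102659459604626), np.float64(0.0478166461974878)]
[-0.0086  0.0379 -0.0066]
```

The side lengths come out near 50 mm and the centre at (0.504, -0.257), which matches the other views.

Request:
{"method": "arm_command", "body": {
  "motion": [
    {"slide": [14,-6,0],"angular": [-0.009,0.038,-0.007],"hand": 0},
    {"slide": [0,0,0],"angular": [0,0,0],"hand": 0}
  ]
}}

```text
clock: 5.5
tcp_pos: [0.5027, -0.2544, 0.188]
eef_rot: [[1.0, -0.001, -0.004], [-0.001, -1.0, 0.003], [-0.004, -0.003, -1.0]]
wrist_force: [-0.7, -1.5, -0.1]
finger_gap: -0.001
```

Request:
{"method": "arm_command", "body": {
  "motion": [
    {"slide": [1,2.5,20],"angular": [0,0.004,0],"hand": 0},
    {"slide": [0,0,30],"angular": [0,0,0],"hand": 0},
    {"slide": [0,0,25],"angular": [0,0,0],"hand": 0},
    {"slide": [0,0,0],"angular": [0,0,0],"hand": 0},
    {"slide": [0,0,0],"angular": [0,0,0],"hand": 0}
  ]
}}

```text
clock: 6.0
tcp_pos: [0.5015, -0.2509, 0.1097]
eef_rot: [[1.0, 0.005, -0.007], [0.005, -1.0, 0.006], [-0.007, -0.006, -1.0]]
wrist_force: [0.4, 0.5, 0.4]
finger_gap: -0.0
```

Request:
{"method": "arm_command", "body": {
  "motion": [
    {"slide": [2.5,6.5,4],"angular": [-0.006,0.007,0.005],"hand": 0},
    {"slide": [0,0,0],"angular": [0,0,0],"hand": 0}
  ]
}}

```text
clock: 6.2
tcp_pos: [0.5049, -0.2575, 0.1072]
eef_rot: [[1.0, 0.001, 0.002], [0.001, -1.0, -0.001], [0.002, 0.001, -1.0]]
wrist_force: [0.2, -0.7, 0.4]
finger_gap: -0.001
```

Request:
{"method": "arm_command", "body": {
  "motion": [
    {"slide": [0,0,6],"angular": [0,0,0],"hand": 0},
    {"slide": [0,0,5],"angular": [0,0,0],"hand": 0},
    {"slide": [0,0,2],"angular": [0,0,0],"hand": 0},
    {"slide": [0,0,0],"angular": [0,0,0],"hand": 0}
  ]
}}

```text
clock: 6.6
tcp_pos: [0.5055, -0.2583, 0.0949]
eef_rot: [[1.0, 0.001, 0.004], [0.001, -1.0, -0.003], [0.004, 0.003, -1.0]]
wrist_force: [-0.3, -0.0, -0.6]
finger_gap: -0.003
```

Run:
```python
from h import *
im=cams.get_image('side');s=cams.get_image('scene')
cv2.imwrite('pics/p4.png',np.vstack([cv2.resize(im[240:330,295:415],(400,300),interpolation=3),cv2.resize(s[120:210,185:305],(400,300),interpolation=3)])[:,:,::-1])
```

```text
(no output)
```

View pics/p4.png

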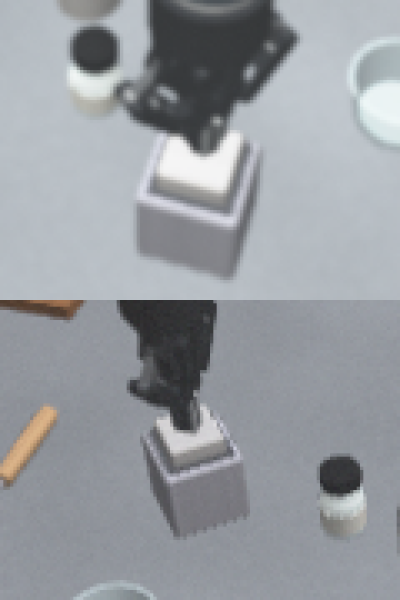

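The fingertips sit at the lid centre in both views, so I'll press.

Request:
{"method": "arm_command", "body": {
  "motion": [
    {"slide": [0,0,4],"angular": [0,0,0],"hand": 0},
    {"slide": [0,0,3.5],"angular": [0,0,0],"hand": 0},
    {"slide": [0,0,3],"angular": [0,0,0],"hand": 0},
    {"slide": [0,0,2],"angular": [0,0,0],"hand": 0},
    {"slide": [0,0,0],"angular": [0,0,0],"hand": 0}
  ]
}}

```text
clock: 7.2
tcp_pos: [0.506, -0.2586, 0.0825]
eef_rot: [[1.0, 0.001, 0.006], [0.001, -1.0, -0.004], [0.006, 0.004, -1.0]]
wrist_force: [-0.1, 0.0, 2.4]
finger_gap: -0.001
```

Request:
{"method": "arm_command", "body": {
  "motion": [
    {"slide": [0,0,2],"angular": [0,0,0],"hand": 0},
    {"slide": [0,0,1.5],"angular": [0,0,0],"hand": 0},
    {"slide": [0,0,0],"angular": [0,0,0],"hand": 0}
  ]
}}

```text
clock: 7.5
tcp_pos: [0.506, -0.2586, 0.0793]
eef_rot: [[1.0, 0.001, 0.006], [0.001, -1.0, -0.004], [0.006, 0.004, -1.0]]
wrist_force: [-1.6, 1.3, 6.1]
finger_gap: -0.002
```

Request:
{"method": "arm_command", "body": {
  "motion": [
    {"slide": [0,0,1.2],"angular": [0,0,0],"hand": 0},
    {"slide": [0,0,0],"angular": [0,0,0],"hand": 0}
  ]
}}

```text
clock: 7.7
tcp_pos: [0.506, -0.2586, 0.0789]
eef_rot: [[1.0, 0.001, 0.007], [0.001, -1.0, -0.005], [0.007, 0.005, -1.0]]
wrist_force: [-2.6, 1.3, 8.6]
finger_gap: 0.005
```

Force is rising along the soft stop (8.6 N at 0.0789), so the tin is home. I'll retreat and go over the shaker.

Request:
{"method": "arm_command", "body": {
  "motion": [
    {"slide": [0,0,-8],"angular": [0,0,0],"hand": 0},
    {"slide": [0,0,-30],"angular": [0,0,0],"hand": 0},
    {"slide": [0,0,-45],"angular": [0,0,0],"hand": 0},
    {"slide": [0,0,-45],"angular": [0,0,0],"hand": 0},
    {"slide": [0,0,-15],"angular": [0,0,0],"hand": 0},
    {"slide": [5,-45,0],"angular": [0,0,0],"hand": 0},
    {"slide": [8,-48,0],"angular": [0,0,0],"hand": 0},
    {"slide": [8,-48,0],"angular": [0,0,0],"hand": 0},
    {"slide": [8,-45,0],"angular": [0,0,0],"hand": 0},
    {"slide": [5,-25,0],"angular": [0,0,0],"hand": 0},
    {"slide": [0,0,0],"angular": [0,0,0],"hand": 0},
    {"slide": [0,0,0],"angular": [0,0,0],"hand": 0}
  ]
}}

```text
clock: 8.9
tcp_pos: [0.54, -0.0407, 0.2287]
eef_rot: [[1.0, -0.002, 0.008], [-0.002, -1.0, -0.004], [0.008, 0.004, -1.0]]
wrist_force: [-0.1, -0.5, -0.5]
finger_gap: -0.002
```

Run:
```python
from h import *
np.set_printoptions(precision=4,suppress=True)
o=r.get_obs();print(o['clock'],o['tcp_pos'],o['eef_rot'])
from scipy.spatial.transform import Rotation as R
print(R.from_matrix(np.array(o['eef_rot']).T@np.diag([1,-1,-1])).as_rotvec())
m=cams.camera_model('wrist');np.save('m5.npy',m,allow_pickle=True)
w=cams.get_image('wrist');im=cams.get_image('side');s=cams.get_image('scene')
b=np.hstack([cv2.resize(im[240:330,295:415],(320,200),interpolation=3),cv2.resize(s[120:210,185:305],(320,200),interpolation=3)])
cv2.imwrite('pics/w5.png',np.vstack([w,b])[:,:,::-1])
```

```text
8.9 [ 0.54   -0.0407  0.2287] [[ 1.     -0.0024  0.0078]
 [-0.0023 -1.     -0.004 ]
 [ 0.0078  0.004  -1.    ]]
[ 0.004  -0.0078 -0.0023]
```

View pics/w5.png

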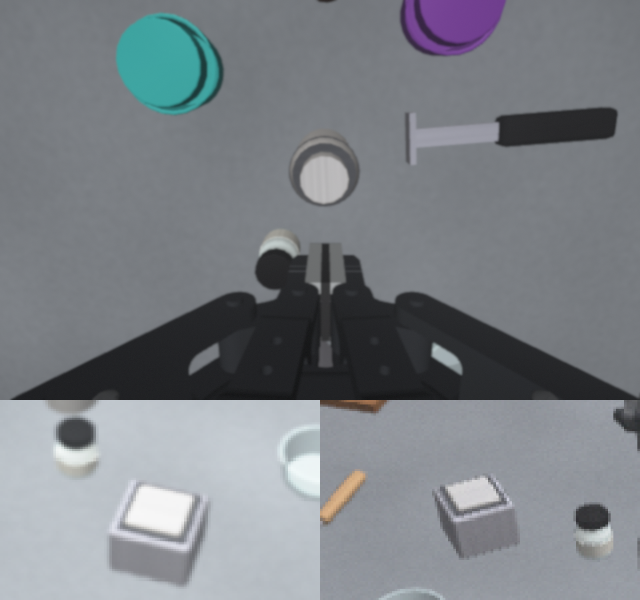

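The tin lid now sits low and nothing around it moved. The shaker cap is centred near (324,179).

Run:
```python
from h import *
np.set_printoptions(precision=4,suppress=True)
m=np.load('m5.npy',allow_pickle=True).item()
im=cv2.imread('pics/w5.png',0)[:400]
k=(im>150).astype(np.uint8);k[:120]=0;k[220:]=0;k[:,:280]=0;k[:,370:]=0
cs,_=cv2.findContours(k,0,2);c=max(cs,key=cv2.contourArea);e=cv2.fitEllipse(c);print(e)
(u,v),a,_=e
for z in(.115,.118):print(plane('wrist',(u,v),z,m),np.linalg.norm(plane('wrist',(u-a[0]/2,v),z,m)-plane('wrist',(u+a[0]/2,v),z,m)))
```

```text
((323.8330383300781, 178.97891235351562), (46.25926971435547, 46.54789352416992), 133.38809204101562)
[ 0.5407 -0.0271  0.115 ] 0.03348728747146345
[ 0.5406 -0.0265  0.118 ] 0.03309364387412852
```

Request:
{"method": "arm_command", "body": {
  "motion": [
    {"slide": [1,-12,20],"angular": [0.004,-0.008,0],"hand": 0},
    {"slide": [0,0,30],"angular": [0,0,0],"hand": 0},
    {"slide": [0,0,30],"angular": [0,0,0],"hand": 0},
    {"slide": [0,0,0],"angular": [0,0,0],"hand": 0},
    {"slide": [0,0,0],"angular": [0,0,0],"hand": 0}
  ]
}}

```text
clock: 9.55
tcp_pos: [0.5416, -0.0362, 0.1478]
eef_rot: [[1.0, -0.014, 0.002], [-0.014, -1.0, -0.001], [0.002, 0.001, -1.0]]
wrist_force: [-0.3, -0.1, 0.8]
finger_gap: -0.007
```

Request:
{"method": "arm_command", "body": {
  "motion": [
    {"slide": [-1,-9,5],"angular": [0,0,0.01],"hand": 0},
    {"slide": [0,0,8],"angular": [0,0,0],"hand": 0},
    {"slide": [0,0,6],"angular": [0,0,0],"hand": 0},
    {"slide": [0,0,0],"angular": [0,0,0],"hand": 0}
  ]
}}

```text
clock: 9.95
tcp_pos: [0.5424, -0.0278, 0.131]
eef_rot: [[1.0, -0.027, 0.007], [-0.027, -1.0, -0.002], [0.007, 0.002, -1.0]]
wrist_force: [0.2, 0.5, -0.8]
finger_gap: -0.0
```

Request:
{"method": "arm_command", "body": {
  "motion": [
    {"slide": [-1.5,0,5],"angular": [0,-0.007,0],"hand": 0},
    {"slide": [0,0,4],"angular": [0,0,0],"hand": 0},
    {"slide": [0,0,2],"angular": [0,0,0],"hand": 0},
    {"slide": [0,0,0],"angular": [0,0,0],"hand": 0}
  ]
}}

```text
clock: 10.35
tcp_pos: [0.5411, -0.0277, 0.1195]
eef_rot: [[1.0, -0.026, -0.0], [-0.026, -1.0, -0.002], [-0.0, 0.002, -1.0]]
wrist_force: [-0.2, 0.0, -0.4]
finger_gap: 0.001
```

Run:
```python
from h import *
im=cams.get_image('side');s=cams.get_image('scene')
cv2.imwrite('pics/p6.png',np.vstack([cv2.resize(im[170:260,260:380],(400,300),interpolation=3),cv2.resize(s[140:230,255:375],(400,300),interpolation=3)])[:,:,::-1])
```

```text
(no output)
```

View pics/p6.png

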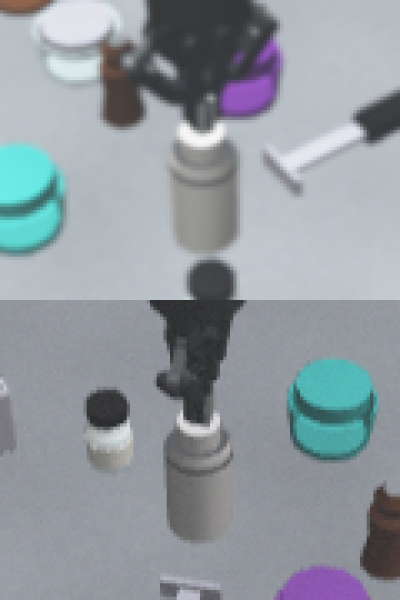

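The tips are centred over the cap in both views, so I'll press.

Request:
{"method": "arm_command", "body": {
  "motion": [
    {"slide": [0,0,3.5],"angular": [0,0,0],"hand": 0},
    {"slide": [0,0,3],"angular": [0,0,0],"hand": 0},
    {"slide": [0,0,3],"angular": [0,0,0],"hand": 0},
    {"slide": [0,0,2],"angular": [0,0,0],"hand": 0},
    {"slide": [0,0,0],"angular": [0,0,0],"hand": 0}
  ]
}}

```text
clock: 10.95
tcp_pos: [0.5416, -0.0279, 0.1083]
eef_rot: [[1.0, -0.026, 0.002], [-0.026, -1.0, -0.002], [0.002, 0.002, -1.0]]
wrist_force: [-1.7, 1.1, 2.5]
finger_gap: -0.002
```

Request:
{"method": "arm_command", "body": {
  "motion": [
    {"slide": [0,0,2],"angular": [0,0,0],"hand": 0},
    {"slide": [0,0,1.5],"angular": [0,0,0],"hand": 0},
    {"slide": [0,0,0],"angular": [0,0,0],"hand": 0}
  ]
}}

```text
clock: 11.25
tcp_pos: [0.5417, -0.0278, 0.1048]
eef_rot: [[1.0, -0.026, 0.002], [-0.026, -1.0, -0.003], [0.002, 0.002, -1.0]]
wrist_force: [-0.8, -0.8, 3.7]
finger_gap: -0.001
```

Request:
{"method": "arm_command", "body": {
  "motion": [
    {"slide": [0,0,1.5],"angular": [0,0,0],"hand": 0},
    {"slide": [0,0,0],"angular": [0,0,0],"hand": 0}
  ]
}}

```text
clock: 11.45
tcp_pos: [0.5418, -0.0279, 0.104]
eef_rot: [[1.0, -0.026, 0.003], [-0.026, -1.0, -0.003], [0.003, 0.003, -1.0]]
wrist_force: [-1.9, 0.6, 7.9]
finger_gap: -0.003
```

The cap is on the soft stop (7.9 N at 0.104). I'll retreat straight up and check everything.

Request:
{"method": "arm_command", "body": {
  "motion": [
    {"slide": [0,0,-8],"angular": [0,0,0],"hand": 0},
    {"slide": [0,0,-30],"angular": [0,0,0],"hand": 0},
    {"slide": [0,0,-45],"angular": [0,0,0],"hand": 0},
    {"slide": [0,0,-40],"angular": [0,0,0],"hand": 0},
    {"slide": [0,0,0],"angular": [0,0,0],"hand": 0},
    {"slide": [0,0,0],"angular": [0,0,0],"hand": 0}
  ]
}}

```text
clock: 12.05
tcp_pos: [0.5408, -0.0275, 0.2315]
eef_rot: [[1.0, -0.026, 0.001], [-0.026, -1.0, -0.002], [0.001, 0.002, -1.0]]
wrist_force: [0.7, -0.2, -0.3]
finger_gap: -0.001
```

Run:
```python
from h import *
im=cams.get_image('side')[:,:,::-1];s=cams.get_image('scene')[:,:,::-1]
cv2.imwrite('pics/side7.png',im);cv2.imwrite('pics/scene7.png',s)
s0=cv2.imread('pics/scene0.png')
def c(im,x,y,w=30,h=25): return cv2.resize(im[y-h:y+h,x-w:x+w],(260,190),interpolation=3)
row=lambda f,q:np.hstack([c(f,*p) for p in q])
q=[(403,215),(243,170),(314,192)]
cv2.imwrite('pics/f7.png',np.vstack([row(s0,q),row(s,q),row(im,[(284,181),(354,298),(320,225)])]))
d=cv2.absdiff(s0,s).max(2);k=(d>40).astype(np.uint8)
n,_,st,ce=cv2.connectedComponentsWithStats(cv2.dilate(k,np.ones((3,3))))
for i in range(1,n):
    if st[i,4]>15:print(st[i],ce[i].round())
```

```text
[ 282    0   73  158 5894] [320.  62.]
[409   0   5  22  77] [411.  10.]
[385   0  58 113 719] [426.  70.]
[450   2   4   9  27] [451.   6.]
[407  24   4  23  71] [409.  35.]
[389  55  21  23 148] [402.  63.]
[231 151  22  19 238] [242. 160.]
[307 171  15  15 173] [314. 178.]
[389 209  27  18 254] [400. 219.]
```

View pics/f7.png

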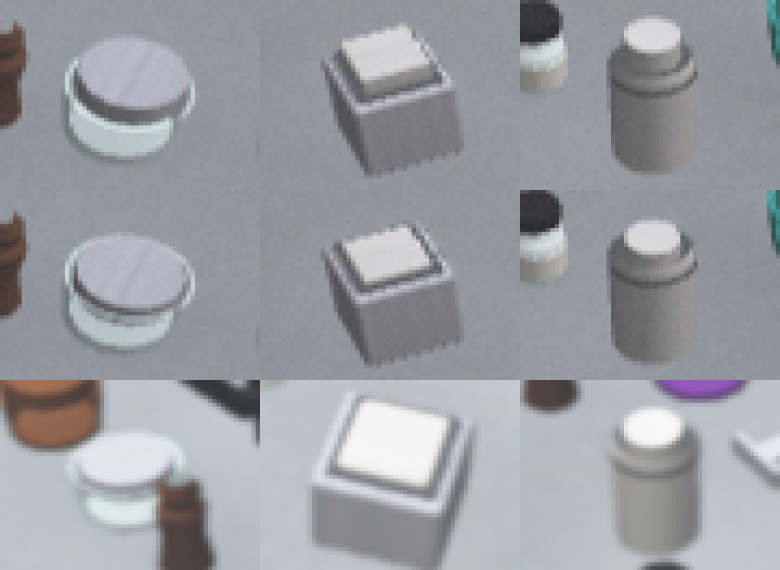

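All three lids stand low and level. The bodies haven't moved, and apart from the arm, only the lids changed between the first and last scene pictures. I'm handing in.

Run:
```python
from h import *
print(order.finish_job(), r.get_obs()['clock'])
```

```text
the job is handed in; nothing more can be done
the job is handed in; nothing more can be done
```

I closed all three containers in the order asked: the lidded glass ramekin, then the square tin, then the tall shaker. Each was pressed straight down with shut fingertips until the force rose on the rubber ring, and the job was handed in after about 12 s.

| Container | Last vertical force (N) | Fingertip height then (mm) | Height when home (mm) |
|---|---|---|---|
| Ramekin | 7.4 | 48.9 | 51 |
| Tin | 8.6 | 78.9 | 81 |
| Shaker | 7.9 | 104.0 | 106 |

- **Final pictures:** all three lids sit low and level. Besides the arm, only the lids changed in the scene view. The gripper was well above everything at hand-in.
- **Small disagreements:** the side camera placed the ramekin lid about 8 mm off in y from the other two views. I used the scene and wrist value, and the press went cleanly. The stop heights worked out from the force came about 1 mm below the stated home heights for the ramekin and tin, and close to it for the shaker.
- **Sideways force:** up to about 3 N showed at the tips while pressing, but no container shifted visibly.

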